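# Put the spare parts left on the service bench back into their stock bins

## Task

Five spare parts are left over on the rubber mat: put each into the red stock bin that already holds parts of its kind - the two spark plugs, the two wheel nuts and the ball bearing. Lay the spark plugs down gently on their sides on the bin floor, never letting them drop, and lay the bearing flat on its bin's floor. Leave the bottle and the barcode scanner where they are.

Things in the scene. Friction and masses are not known exactly. Their poses are not given: they have to be found in the camera images.
- plug_a: steel spark plug with white ceramic insulator, 82 mm long, on its side on the mat. Origin on its axis, mid-hexagon (thickest part, 21 mm across flats, 24 across corners, 10 mm long), 10.4 mm above its support, near its centre of mass: grip there, across the axis. x: along the axis to the slim terminal end (44 mm off; threaded end 38 mm the other way). Lies on a hexagon flat, does not roll. 35-70 g. Both plugs alike
- plug_b: steel spark plug with white ceramic insulator, 82 mm long, on its side on the mat. Origin on its axis, mid-hexagon (thickest part, 21 mm across flats, 24 across corners, 10 mm long), 10.4 mm above its support, near its centre of mass: grip there, across the axis. x: along the axis to the slim terminal end (44 mm off; threaded end 38 mm the other way). Lies on a hexagon flat, does not roll. 35-70 g. Both plugs alike
- nut_a: steel wheel nut standing on its flange on the mat, domed end up, 36 mm high: flange 29 mm across, 5 mm high; above it a hexagon 21 mm across flats (24 across corners) from 5 to 28 mm height, then the dome. Origin at the centre of its underside, z up; two hexagon flats face its own +y and -y, the others every 60 degrees. 40-85 g. Both nuts alike
- nut_b: steel wheel nut standing on its flange on the mat, domed end up, 36 mm high: flange 29 mm across, 5 mm high; above it a hexagon 21 mm across flats (24 across corners) from 5 to 28 mm height, then the dome. Origin at the centre of its underside, z up; two hexagon flats face its own +y and -y, the others every 60 degrees. 40-85 g. Both nuts alike
- bearing: steel ball bearing with black seals lying flat on the mat: outside 52 mm, bore 25 mm, 15 mm thick. Origin at the centre of its underside, z up. 90-185 g. The five parts lie side by side, centres at least 85 mm apart, on a black rubber mat 3 mm thick on the blue bench, between the robot and the bins
- bin_plugs: red open bin, fixed, outside 160 (x) by 140 mm (y), walls and floor 3 mm. Origin: centre of underside, on the bench. x runs from the low front lip (28 mm high, robot side) to the 50 mm high rear wall; side walls 50 mm high, sloping to 28 over the front 55 mm. All three bins alike but for contents: one loose spark plug lies along the rear wall (x above +44 mm); the rest of the floor is free
- bin_nuts: red open bin, fixed, outside 160 (x) by 140 mm (y), walls and floor 3 mm. Origin: centre of underside, on the bench. x runs from the low front lip (28 mm high, robot side) to the 50 mm high rear wall; side walls 50 mm high, sloping to 28 over the front 55 mm. All three bins alike but for contents: two loose wheel nuts stand at the rear (x above +40 mm); the rest of the floor is free
- bin_bearings: red open bin, fixed, outside 160 (x) by 140 mm (y), walls and floor 3 mm. Origin: centre of underside, on the bench. x runs from the low front lip (28 mm high, robot side) to the 50 mm high rear wall; side walls 50 mm high, sloping to 28 over the front 55 mm. All three bins alike but for contents: one loose bearing lies at the rear (x above +20 mm); the rest of the floor is free
- bottle: bystander: white plastic bottle with a red label and cap, 66 mm across, 190 mm high, standing on the bench at the far left. Origin at the centre of its underside
- scanner: bystander: black handheld barcode scanner lying on its side on the bench at the right, about 170 by 150 mm, 44 mm high. Origin under the middle of its head
Mind the look-alikes: they are no part of the job. What is shaped like the bin_bearings but green is not meant. Leave any pink or turquoise look-alike of the bearing alone.

How it is judged:
At the end, for the whole second after the job is handed in: Within the inner walls of their own bins: both plugs lie on the floor on their sides (axis within 15 degrees of level), both wheel nuts are in, the bearing lies flat (within 11 degrees) on the floor; all five released and at rest (x of plug_a in the frame of bin_plugs between -0.077 and 0.077 m and y of plug_a in the frame of bin_plugs between -0.067 and 0.067 m and z of plug_a in the frame of bin_plugs between 0 and 0.028 m and angle between plug_a's own x axis and vertical between 1.3 and 1.84 rad and linear speed of each of plug_a, plug_b, nut_a, nut_b, bearing below 0.02 m/s and angular speed of each of plug_a, plug_b, nut_a, nut_b, bearing below 0.3 rad/s and contact force between the fingers and plug_a below 0.05 N and x of plug_b in the frame of bin_plugs between -0.077 and 0.077 m and y of plug_b in the frame of bin_plugs between -0.067 and 0.067 m and z of plug_b in the frame of bin_plugs between 0 and 0.028 m and angle between plug_b's own x axis and vertical between 1.3 and 1.84 rad and contact force between the fingers and plug_b below 0.05 N and x of nut_a in the frame of bin_nuts between -0.077 and 0.077 m and y of nut_a in the frame of bin_nuts between -0.067 and 0.067 m and z of nut_a in the frame of bin_nuts between 0 and 0.045 m and contact force between the fingers and nut_a below 0.05 N and x of nut_b in the frame of bin_nuts between -0.077 and 0.077 m and y of nut_b in the frame of bin_nuts between -0.067 and 0.067 m and z of nut_b in the frame of bin_nuts between 0 and 0.045 m and contact force between the fingers and nut_b below 0.05 N and x of bearing in the frame of bin_bearings between -0.077 and 0.077 m and y of bearing in the frame of bin_bearings between -0.067 and 0.067 m and z of bearing in the frame of bin_bearings between 0 and 0.022 m and (angle between bearing's own z axis and vertical below 0.2 rad or angle between bearing's own z axis and vertical above 2.94 rad) and contact force between the fingers and bearing below 0.05 N); the robot touches nothing.
It fails at once if a spark plug is dropped (falls freely for more than about 25 mm, faster than 0.7 m/s) (linear speed of plug_a above 0.7 m/s and contact force between the fingers and plug_a below 0.05 N).
It fails at once if a spark plug is dropped (falls freely for more than about 25 mm, faster than 0.7 m/s) (linear speed of plug_b above 0.7 m/s and contact force between the fingers and plug_b below 0.05 N).
It fails at once if the bottle is disturbed (moved by more than 30 mm) (distance of bottle from where it was at the start of the episode above 0.03 m).
It fails at once if the scanner is disturbed (moved by more than 30 mm) (distance of scanner from where it was at the start of the episode above 0.03 m).
It also fails if it takes over 120 s, if anything falls off the work surface, if the arm or the gripper's body presses on something with over 40 N, if the wrist force passes 120 N, or if a joint passes its speed limit or range.

## Robot

A 6-joint arm with a two-finger parallel gripper is mounted at the origin on the work surface. World frame = base frame: x ahead of the robot, y to its left, z up, the work surface at z = 0. Lengths are in m, angles in rad, forces in N, time in s.
With the tool pointing down it reaches from about 0.3 to 0.875 m from the base axis. Payload 6.4 kg.
Tool frame: the origin (TCP) lies between the finger pads; the fingertips stand 22 mm ahead of it and the grasp point (between the pads) lies 3 mm ahead of it; z points along the fingers, y is the line along which they close (so a half turn about z gives the same grasp; the last joint's range is limited). The gripper opens to 85 mm and grips with 20 to 120 N. Pads are 22 mm wide; open, the fingers measure 114 mm over their backs; the gripper's body (76 mm by 85 mm) begins 54 mm behind the grasp point. The pads swing forward as they close: fully open they stand 13 mm farther back than shut.
Start: joints at [0.907, 0.181, 1.607, -0, 1.354, -0.206], TCP at [0.254, 0.516, 0.253] pointing down, gripper open.
Joint ranges: [-2.99, 2.99], [-0.89, 2.07], [0.3, 2.58], [-1.14, 4.28], [0, 2.63], [-3.12, 3.12]. Speed limits (rad/s): [2.57, 2.57, 3.01, 3.14, 3.14, 3.14].

## Interface

Orientations are given as a unit quaternion [w, x, y, z].
In Python, from bench import ctrl, imaging, workorder gives the robot as it stands.
- The arm moves only by the shell command python3 -m pendant 'ROWS' [OPENING]. ROWS is JSON, a list of rows, each a list of 4 numbers: the shift along the tool's x, y, z in cm, then the turn about the tool's z in degrees. In form: [[dx, dy, dz, roll], ...]. A call has 1 to 12 rows; each row is the pose to reach, as a shift and turn from the pose commanded when the call began, along the tool's axes at that moment; what a row does not reach only later rows make up. A row lasts 1/12 s, in which the tool goes at most 41.7 mm and 7.16 degrees, less where a joint would pass 70% of its speed; a pose out of reach is approached as far as the arm can. A call with a gripper value outside its range is refused whole. OPENING is the opening, from 0 (shut) to 1 (fully open), set as the call begins (- or left out, the last holds). The fingers move at their own pace and stop on an object; the grip force is fixed at half the most. Time passes only in rows, so rows that repeat a pose let the fingers close. It gives the time, the measured TCP pose, the force, the opening and the grip force at its end, in the units of the state.
- ctrl.get_obs(): the state, without advancing time (a new reading comes with each control period).
- imaging.camera(name): name is "scene" or "top"; returns the picture (400x640x3 uint8, red, green, blue); there is no depth.
- imaging.camera_info(name): a dict with "K" (3x3 intrinsics, pixels), "T" (4x4, takes a point from camera to world coordinates). Camera axes: x right, y up, looking along -z (the intrinsics and any distortion apply to the point x, -y, -z); pixel columns grow to the right and rows downward; lengths in m; the calibration is good to about 2 mm. A picture is of the moment at which its call begins. camera_info takes no time and is no camera call.
- workorder.hand_in(): hands the job in; it is judged then, once.
The state is a dict: "time_s": time; "q": joint angles; "dq": joint speeds; "joint_efforts": joint torques, N m; "eef_pos": TCP position; "eef_rot": TCP orientation; "wrist_force": force on the tool from outside, world axes, zero at the start; "torque": the same for the moment, N m; "opening": opening from 0.0 (shut) to 1.0 (fully open); "grasp_force": force on a finger pad.
Only numpy, scipy, OpenCV 4.12 (cv2) and the standard library are available. Lean on these libraries where they do the work, as an engineer would, in place of code of your own. Each camera call takes 0.05 s, during which the arm holds its last target. There are 200 camera calls.

## Working session

There is one attempt and no reset: what is moved stays moved. The work goes in short steps, Python scripts to look and compute and a shell command to move; the robot and the scene stay as the last step left them, time stands still between calls to the robot, and variables do not carry over. Pictures are saved under pics/ and viewed, at most 14 in all, crops included, and the job is handed in when it is done.

```bash
mkdir -p pics; ls; python3 - <<'E'
from bench import ctrl, imaging
import cv2, numpy as np
o=ctrl.get_obs(); print(o)
for n in("top","scene"):
    im=imaging.camera(n); cv2.imwrite(f"pics/{n}0.png",im[:,:,::-1]); i=imaging.camera_info(n); print(n,i)
E
```

```text
pics
{'time_s': 0.0, 'q': array([ 9.06701436e-01,  1.81528587e-01,  1.60800520e+00,  3.22830089e-05,
        1.35377894e+00, -2.06283429e-01]), 'dq': array([-0.00155246,  0.00049749, -0.0016833 , -0.00098473, -0.00076144,
       -0.0004852 ]), 'joint_efforts': array([-3.31322744e-04, -4.44881594e+01, -3.51331508e+01, -1.71624965e-04,
        9.03568463e-03, -6.53820678e-06]), 'eef_pos': array([0.25379135, 0.51539779, 0.25239247]), 'eef_rot': array([-3.76868638e-04,  2.26915248e-01,  9.73914129e-01, -7.73232689e-04]), 'wrist_force': array([1.07637734, 0.03158234, 0.36398601]), 'torque': array([-0.00313961,  0.08281069, -0.01208692]), 'grasp_force': 0.0, 'opening': 0.995016509039006}
top {'K': array([[482.74216471,   0.        , 327.82679094],
       [  0.        , 482.74216471, 203.06999952],
       [  0.        ,   0.        ,   1.        ]]), 'T': array([[ 0.00460801,  0.98465105, -0.1744737 ,  0.15721678],
       [-0.99997172,  0.00350029, -0.0066561 , -0.02161282],
       [-0.00594322,  0.17449943,  0.98463934,  1.5142833 ],
       [ 0.        ,  0.        ,  0.        ,  1.        ]])}
scene {'K': array([[388.28423083,   0.        , 322.36573481],
       [  0.        , 388.28423083, 206.06267546],
       [  0.        ,   0.        ,   1.        ]]), 'T': array([[ 0.70618648, -0.4605103 ,  0.53780194,  1.01397642],
       [ 0.70797678,  0.45033607, -0.54402785, -0.63386066],
       [ 0.00833882,  0.7649364 ,  0.64405184,  0.74266366],
       [ 0.        ,  0.        ,  0.        ,  1.        ]])}
```

View pics/top0.png

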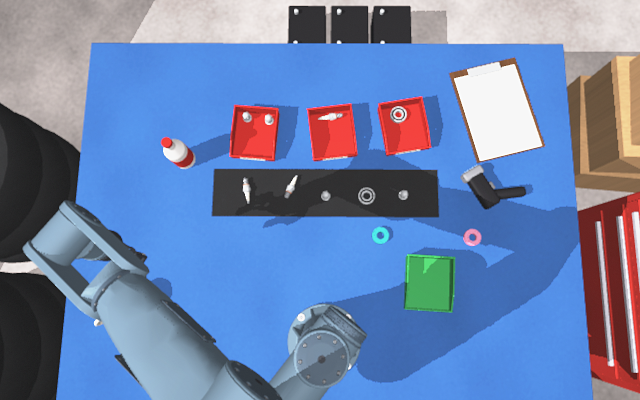

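View pics/scene0.png

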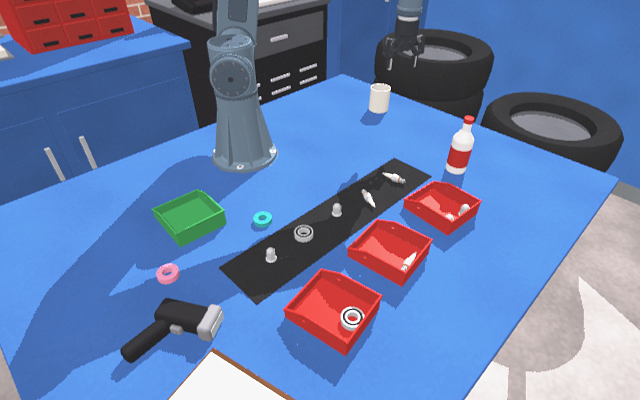

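The top view shows the bins left to right as nuts (254,133), plugs (332,133) and bearings (404,126). The mat parts, left to right, are a plug (248,190), a plug (292,185), a nut (326,196), the bearing (367,196) and a nut (403,195). Next I'll measure and zoom in.

```bash
cat > h.py <<'E'
import numpy as np, cv2
from bench import ctrl, imaging
def ray(n,u,v):
    c=imaging.camera_info(n); K,T=c["K"],c["T"]
    d=np.linalg.inv(K)@[u,v,1]; d=T[:3,:3]@[d[0],-d[1],-d[2]]
    return T[:3,3],d
def onz(n,u,v,z):
    p,d=ray(n,u,v); return p+d*(z-p[2])/d[2]
def proj(n,P):
    c=imaging.camera_info(n); K,T=c["K"],c["T"]
    q=T[:3,:3].T@(np.array(P)-T[:3,3]); q=K@[q[0],-q[1],-q[2]]; return q[:2]/q[2]
def tri(a,b):
    (p,d),(q,e)=ray("top",*a),ray("scene",*b)
    s=np.linalg.lstsq(np.c_[d,-e],q-p,rcond=None)[0]; A,B=p+s[0]*d,q+s[1]*e
    return (A+B)/2,np.linalg.norm(A-B)
E
python3 - <<'E'
from h import *
t=cv2.imread("pics/top0.png"); s=cv2.imread("pics/scene0.png")
for n,im in(("top",t),("scene",s)):
    hsv=cv2.cvtColor(im,cv2.COLOR_BGR2HSV)
    mat=np.zeros(im.shape[:2],np.uint8)
    dark=(hsv[...,2]<60).astype(np.uint8)
    c,_=cv2.findContours(dark,cv2.RETR_EXTERNAL,cv2.CHAIN_APPROX_SIMPLE)
    w=(330,195) if n=="top" else (340,230)
    c=[k for k in c if cv2.contourArea(k)>3000 and cv2.pointPolygonTest(cv2.convexHull(k),w,False)>0]
    hull=cv2.convexHull(c[0]); cv2.fillPoly(mat,[hull],1)
    m=((hsv[...,2]>75)&(hsv[...,1]<110)).astype(np.uint8)&cv2.erode(mat,np.ones((3,3)))
    N,L,st,ce=cv2.connectedComponentsWithStats(m)
    for i in range(1,N):
        if st[i,4]<15: continue
        ys,xs=np.nonzero(L==i); V,D=cv2.PCACompute(np.c_[xs,ys].astype(np.float32),mean=None)
        print(n,st[i],ce[i].round(1),D[0].round(2),onz(n,*ce[i],.013).round(4))
    red=cv2.inRange(hsv,(0,120,60),(8,255,255))|cv2.inRange(hsv,(172,120,60),(180,255,255))
    N,L,st,ce=cv2.connectedComponentsWithStats(red)
    for i in range(1,N):
        if 1000<st[i,4]<8000:
            k=cv2.findContours((L==i).astype(np.uint8),0,2)[0][0]; print("bin",n,cv2.approxPolyDP(cv2.convexHull(k),3,True)[:,0].tolist())
a=cv2.resize(t[160:225,205:445],None,fx=3.3,fy=3.3,interpolation=2)
b=cv2.resize(s[155:300,220:440],None,fx=3.3,fy=3.3,interpolation=2)[:370]
b=cv2.copyMakeBorder(b,0,0,0,a.shape[1]-b.shape[1],0)
cv2.imwrite("pics/z.png",cv2.convertScaleAbs(np.vstack([a,b]),alpha=1.4))
E
```

```text
top [284 175  14  24 147] [290.4 186.8] [-0.44  0.9 ] [0.4753 0.1077 0.013 ]
top [244 183   7  21  87] [247.4 193.4] [-0.04  1.  ] [0.4536 0.2437 0.013 ]
top [358 187  18  18 216] [366.3 195.3] [-0.14  0.99] [ 0.4486 -0.1331  0.013 ]
top [321 190  10  11  84] [325.4 195.6] [0.16 0.99] [ 0.4474 -0.0036  0.013 ]
top [398 190  11  10  87] [402.9 194.5] [ 0.74 -0.68] [ 0.4516 -0.2491  0.013 ]
bin top [[421, 97], [430, 147], [387, 155], [379, 103]]
bin top [[234, 105], [277, 108], [273, 160], [230, 156]]
bin top [[350, 104], [356, 155], [314, 160], [307, 109]]
bin top [[636, 192], [639, 392], [592, 376], [578, 211]]
scene [382 172  16  11  57] [388.7 176.5] [0.82 0.57] [0.4492 0.2394 0.013 ]
scene [361 189  15  19 137] [367.9 197.3] [0.58 0.81] [0.4715 0.109  0.013 ]
scene [331 202  11  15 133] [336.2 209.7] [-0.08  1.  ] [ 4.442e-01 -4.000e-04  1.300e-02]
scene [293 224  21  19 299] [303.2 233.2] [ 1.   -0.03] [ 0.4488 -0.1344  0.013 ]
scene [265 247  12  16 154] [270.3 255. ] [0.05 1.  ] [ 0.4489 -0.2478  0.013 ]
bin scene [[140, 0], [133, 32], [31, 53], [0, 31], [0, 0]]
bin scene [[404, 199], [434, 181], [451, 184], [480, 202], [475, 214], [446, 234], [403, 206]]
bin scene [[376, 219], [396, 222], [432, 239], [427, 253], [402, 285], [348, 255], [347, 248]]
bin scene [[321, 268], [381, 294], [378, 308], [345, 355], [286, 317], [283, 309]]
```

View pics/z.png

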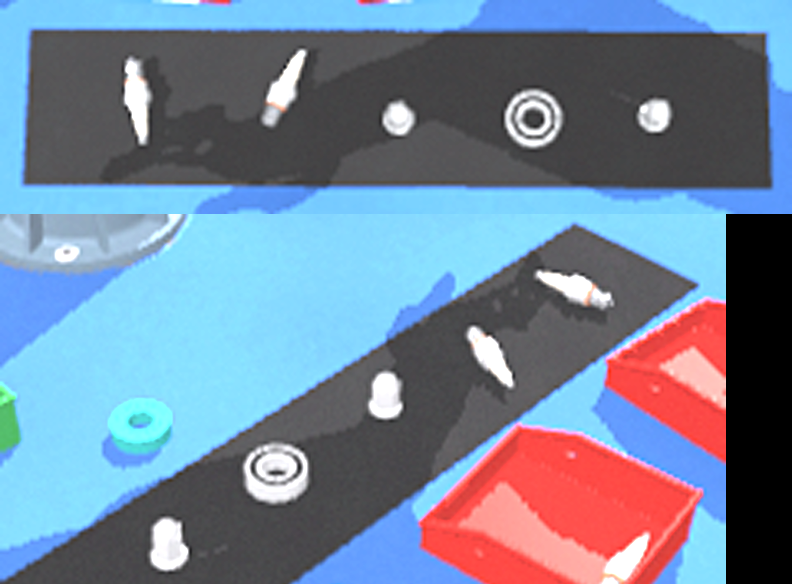

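The crop shows the left plug with its thread end up at about (244.7,178) and its terminal at (248,203). The second plug has its thread at (286,197) and terminal at (297,175). I'll get positions, axes and tool-frame yaw from these.

```bash
python3 - <<'E'
from h import *
c=lambda x,y:(205+x/3.3-.5+.15,160+y/3.3-.35)
s_=lambda x,y:(220+x/3.3-.35,155+(y-214)/3.3-.35)
for nm,th,te,ths,tes in(("L",c(131,58),c(142,144),s_(610,302),s_(536,272)),("R",c(267,124),c(304,50),s_(471,330),s_(511,386))):
    for n,a,b in(("top",th,te),("scene",ths,tes)):
        A,B=onz(n,*a,.0134),onz(n,*b,.0134); d=B-A; l=np.linalg.norm(d)
        print(nm,n,"len",l.round(4),"hex",(A+d*38/82).round(4),"yaw",np.degrees(np.arctan2(d[1],d[0])).round(1))
for nm,a,b,h in(("nutM",(325.4,195.6),(336.2,209.7),.021),("nutR",(402.9,194.5),(270.3,255),.021),("bear",(366.3,195.3),(303.2,233.2),.014)):
    print(nm,onz("top",*a,h).round(4),onz("scene",*b,h).round(4),tri(a,b))
# nut tops/base; mat corners; bins rims
bins={"bear":[[421,97],[430,147],[387,155],[379,103]],"nuts":[[277,108],[273,160],[230,156],[234,105]],"plugs":[[350,104],[356,155],[314,160],[307,109]]}
for k,P in bins.items():
    Q=[onz("top",*p,h) for p,h in zip(P,[.05,.028,.028,.05])]
    m=np.mean(Q,0); rear=(Q[0]+Q[3])/2; fr=(Q[1]+Q[2])/2; d=rear-fr
    print(k,m.round(4),"yaw",np.degrees(np.arctan2(d[1],d[0])).round(1),"len",np.linalg.norm(d[:2]).round(3),"w",np.linalg.norm(Q[0]-Q[3]).round(3),np.linalg.norm(Q[1]-Q[2]).round(3))
from scipy.spatial.transform import Rotation as R
w,x,y,z=ctrl.get_obs()["eef_rot"]; print(R.from_quat([x,y,z,w]).as_matrix().round(3))
E
```

```text
L top len 0.0855 hex [0.4669 0.2491 0.0134] yaw -170.9
L scene len 0.0816 hex [0.4632 0.2485 0.0134] yaw -171.9
R top len 0.0807 hex [0.4753 0.1065 0.0134] yaw -25.2
R scene len 0.0856 hex [0.472  0.108  0.0134] yaw -25.1
nutM [ 0.4457 -0.0038  0.021 ] [ 0.4504 -0.0074  0.021 ] (array([ 0.4467053 , -0.00357307,  0.01639151]), np.float64(0.00036135631110098944))
nutR [ 0.4501 -0.2478  0.021 ] [ 0.4549 -0.2521  0.021 ] (array([ 0.45092947, -0.24888477,  0.01554435]), np.float64(0.0007129113651723499))
bear [ 0.4485 -0.1331  0.014 ] [ 0.4497 -0.1352  0.014 ] (array([ 0.4485294 , -0.13357505,  0.0121542 ]), np.float64(0.0009168472668885963))
bear [ 0.6711 -0.2544  0.039 ] yaw 9.3 len 0.165 w 0.136 0.14
nuts [0.6474 0.2265 0.039 ] yaw -3.9 len 0.164 w 0.138 0.138
plugs [ 0.6489 -0.0231  0.039 ] yaw 7.5 len 0.163 w 0.138 0.135
[[-0.897  0.442 -0.001]
 [ 0.442  0.897 -0.001]
 [ 0.    -0.002 -1.   ]]
```

```bash
cat >> h.py <<'E'
from scipy.spatial.transform import Rotation as R
BIN={"bear":((.671,-.2544),9),"nuts":((.6474,.2265),-4),"plugs":((.6489,-.0231),7.5)}
def binpt(k,x,y):
    c,a=BIN[k]; a=np.radians(a); return np.array(c)+[x*np.cos(a)-y*np.sin(a),x*np.sin(a)+y*np.cos(a)]
def plan(x,y,z,closeyaw=None):
    o=ctrl.get_obs(); w,a,b,c=o["eef_rot"]; M=R.from_quat([a,b,c,w]).as_matrix()
    d=M.T@(np.array([x,y,z])-o["eef_pos"])*100
    yaw=np.degrees(np.arctan2(M[1,1],M[0,1])); r=0
    if closeyaw is not None: r=-((closeyaw-yaw+90)%180-90)
    print("t",round(o["time_s"],1),"pos",o["eef_pos"].round(4),"closeyaw",yaw.round(1),"-> dxyz cm",d.round(2),"roll",round(r,1),"q6",o["q"][5].round(2),"open",o["opening"].round(2),"gf",o["grasp_force"])
E
python3 -c "
from h import *
plan(.465,.249,.12,99)"
```

```text
Traceback (most recent call last):
  File "h.py", line 25, in plan
    print("t",round(o["time_s"],1),"pos",o["eef_pos"].round(4),"closeyaw",yaw.round(1),"-> dxyz cm",d.round(2),"roll",round(r,1),"q6",o["q"][5].round(2),"open",o["opening"].round(2),"gf",o["grasp_force"])
                                                                                                                                                                ^^^^^^^^^^^^^^^^^^
AttributeError: 'float' object has no attribute 'round'
```

```bash
sed -i 's/o\["opening"\].round(2)/round(o["opening"],2)/' h.py
python3 -c "
from h import *
plan(.465,.249,.12,99)"
```

```text
t 0.1 pos [0.2538 0.5154 0.2525] closeyaw 63.8 -> dxyz cm [-30.72 -14.55  13.26] roll -35.2 q6 -0.21 open 1.0 gf 0.0
```

```bash
python3 -m pendant '[[-3,-1.5,1.3,-3],[-6,-3,2.6,-7],[-9,-4.5,4,-10],[-12,-6,5.3,-14],[-15,-7.5,6.6,-17],[-18,-9,8,-21],[-21,-10,9.3,-25],[-24,-11.5,10.5,-28],[-27,-13,11.7,-32],[-30.7,-14.55,13.26,-35.2],[-30.7,-14.55,13.26,-35.2],[-30.7,-14.55,13.26,-35.2]]' 0.7
python3 -c "
from h import *
plan(.465,.249,.026,99)"
```

```text
time_s: 1.1
eef_pos: [0.4655, 0.2477, 0.1194]
eef_rot: [-0.001, -0.076, 0.997, -0.0]
wrist_force: [-0.1, -0.4, -0.4]
opening: 0.697
grasp_force: 0.0
t 1.1 pos [0.4655 0.2477 0.1194] closeyaw 98.7 -> dxyz cm [0.   0.14 9.34] roll -0.3 q6 -1.46 open 0.7 gf 0.0
```

```bash
python3 -m pendant '[[0,0.1,3,0],[0,0.1,6,0],[0,0.1,8,0],[0,0.1,9.2,0],[0,0.1,9.3,0],[0,0.1,9.3,0]]'
python3 - <<'E'
from h import *
plan(.465,.249,.026,99)
s=imaging.camera("scene");t=imaging.camera("top")
a=cv2.resize(s[130:220,340:440],None,fx=4,fy=4,interpolation=2)
b=cv2.resize(t[160:250,215:315],None,fx=4,fy=4,interpolation=2)
cv2.imwrite("pics/g1.png",np.hstack([a,b])[:,:,::-1])
E
```

```text
time_s: 1.6
eef_pos: [0.4645, 0.2513, 0.0277]
eef_rot: [-0.0, -0.079, 0.997, -0.0]
wrist_force: [0.5, 0.3, 0.6]
opening: 0.697
grasp_force: 0.0
t 1.6 pos [0.4645 0.2513 0.0277] closeyaw 99.0 -> dxyz cm [-0.01 -0.24  0.17] roll 0.0 q6 -1.46 open 0.7 gf 0.0
```

View pics/g1.png

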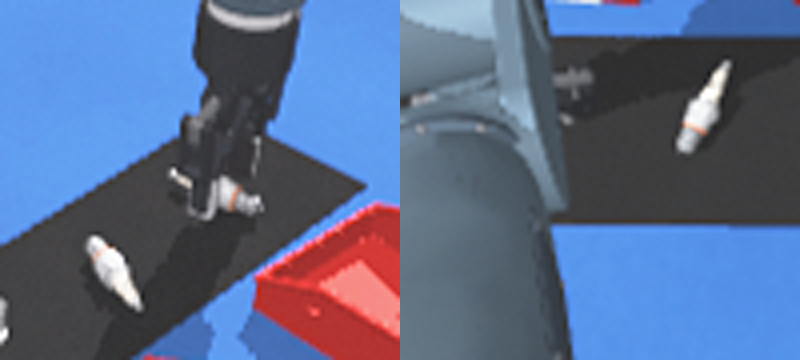

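The gripper straddles the plug next to the gasket ring (about (232,197) in the scene crop), as planned. I'll close here.

```bash
python3 -m pendant '[[0,0,0.1,0],[0,0,0.1,0],[0,0,0.1,0],[0,0,0.1,0],[0,0,0.1,0],[0,0,0.1,0],[0,0,0.1,0],[0,0,0.1,0]]' 0
python3 -m pendant '[[0,0,-2,0],[0,0,-5,0],[0,0,-9,0],[0,0,-11,0],[0,0,-11,0]]'
python3 -c "
from h import *
p=binpt('plugs',-.012,.029);print(p);plan(*p,.12,97.5)"
```

```text
time_s: 2.37
eef_pos: [0.4657, 0.2508, 0.0279]
eef_rot: [0.001, -0.078, 0.997, 0.0]
wrist_force: [-1.7, 0.4, 6.6]
opening: 0.235
grasp_force: 58.4
time_s: 2.78
eef_pos: [0.4686, 0.2516, 0.1426]
eef_rot: [0.005, -0.078, 0.997, 0.001]
wrist_force: [0.1, -0.3, -0.2]
opening: 0.237
grasp_force: 59.0
[0.6332174  0.00408559]
t 2.8 pos [0.4686 0.2516 0.1426] closeyaw 99.0 -> dxyz cm [-12.37 -27.02   2.35] roll 1.5 q6 -1.46 open 0.24 gf 59.02775779366493
```

```bash
python3 -m pendant '[[-1.3,-3,0,0],[-2.7,-6,0,0],[-4,-9,0,0.5],[-5.4,-12,0,1],[-6.8,-15,0,1.5],[-8.2,-18,0,1.5],[-9.6,-21,0,1.5],[-11,-24,0,1.5],[-12.4,-27,0.5,1.5],[-12.4,-27,1.5,1.5],[-12.4,-27,2.3,1.5],[-12.4,-27,2.3,1.5]]'
python3 - <<'E'
from h import *
p=binpt('plugs',-.012,.029);plan(*p,.029,97.5)
s=imaging.camera("scene")
cv2.imwrite("pics/g2.png",cv2.resize(s[100:300,300:500],None,fx=3,fy=3,interpolation=2)[:,:,::-1])
E
```

```text
time_s: 3.78
eef_pos: [0.6272, 0.0037, 0.1103]
eef_rot: [-0.003, -0.065, 0.998, 0.001]
wrist_force: [0.2, 0.2, -1.1]
opening: 0.235
grasp_force: 59.1
t 3.8 pos [0.6272 0.0037 0.1103] closeyaw 97.4 -> dxyz cm [-0.65 -0.06  8.13] roll -0.1 q6 -1.88 open 0.23 gf 59.05092000961304
```

View pics/g2.png

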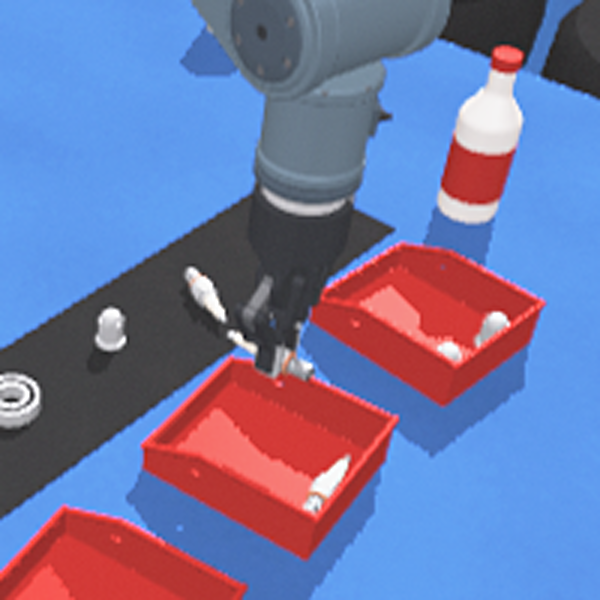

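The plug is held level over the left half of the plugs bin. Next I lower it in stages.

```bash
python3 -m pendant '[[-0.1,0,1.5,0],[-0.2,0,3,0],[-0.2,0,4,0],[-0.2,0,4,0],[-0.2,0,4,0]]'
python3 - <<'E'
from h import *
p=binpt('plugs',-.012,.029);plan(*p,.029,97.5)
E
```

```text
time_s: 4.25
eef_pos: [0.6306, 0.0043, 0.0726]
eef_rot: [-0.001, -0.066, 0.998, 0.0]
wrist_force: [0.5, -0.6, 1.2]
opening: 0.235
grasp_force: 59.1
t 4.2 pos [0.6306 0.0043 0.0726] closeyaw 97.5 -> dxyz cm [-0.27 -0.05  4.36] roll 0.0 q6 -1.88 open 0.23 gf 59.052122086286545
```

```bash
python3 -m pendant '[[-0.1,0,1.2,0],[-0.1,0,2.4,0],[-0.1,0,3.4,0],[-0.1,0,4,0],[-0.1,0,4.2,0],[-0.1,0,4.3,0],[-0.1,0,4.3,0],[-0.1,0,4.3,0]]'
```

```text
time_s: 4.92
eef_pos: [0.633, 0.0035, 0.0311]
eef_rot: [0.0, -0.065, 0.998, -0.0]
wrist_force: [0.6, -0.7, -0.3]
opening: 0.231
grasp_force: 59.1
```

```bash
python3 -m pendant '[[0,0,0.2,0],[0,0,0.25,0],[0,0,0.25,0],[0,0,0.25,0]]'; python3 -m pendant '[[0,0,0,0],[0,0,0,0],[0,0,0,0],[0,0,0,0]]' 0.42; python3 -m pendant '[[0,0,-1.5,0],[0,0,-4,0],[0,0,-7,0],[0,0,-10,0],[0,0,-11,0],[0,0,-11,0]]'
python3 -c "
from h import *
plan(.4737,.1073,.12,65)"
```

```text
time_s: 5.25
eef_pos: [0.6327, 0.0036, 0.0283]
eef_rot: [0.0, -0.065, 0.998, -0.0]
wrist_force: [0.4, -0.4, -0.7]
opening: 0.236
grasp_force: 59.1
time_s: 5.58
eef_pos: [0.6329, 0.0034, 0.0285]
eef_rot: [0.0, -0.065, 0.998, -0.0]
wrist_force: [0.2, -1.2, 0.8]
opening: 0.424
grasp_force: 0.8
time_s: 6.08
eef_pos: [0.6352, 0.0034, 0.1431]
eef_rot: [0.004, -0.065, 0.998, -0.001]
wrist_force: [1.0, 0.2, 0.2]
opening: 0.418
grasp_force: 0.0
t 6.1 pos [0.6352 0.0034 0.1431] closeyaw 97.5 -> dxyz cm [14.68 12.41  2.17] roll 32.5 q6 -1.88 open 0.42 gf 0.0
```

```bash
python3 -m pendant '[[2.4,2,0,5],[4.8,4,0,10],[7.2,6,0,15],[9.6,8,0,20],[12,10,0.5,25],[14.7,12.4,1,30],[14.7,12.4,1.5,32.5],[14.7,12.4,2.2,32.5],[14.7,12.4,2.2,32.5]]' 0.65
python3 - <<'E'
from h import *
plan(.4737,.1073,.027,65)
s=imaging.camera("scene")
cv2.imwrite("pics/g3.png",cv2.resize(s[120:300,310:490],None,fx=3,fy=3,interpolation=2)[:,:,::-1])
E
```

```text
time_s: 6.83
eef_pos: [0.4695, 0.1076, 0.1143]
eef_rot: [-0.001, 0.216, 0.976, -0.0]
wrist_force: [-0.4, -0.6, -0.3]
opening: 0.649
grasp_force: 0.0
t 6.8 pos [0.4695 0.1076 0.1143] closeyaw 65.1 -> dxyz cm [-0.42  0.16  8.73] roll 0.1 q6 -1.16 open 0.65 gf 0.0
```

View pics/g3.png

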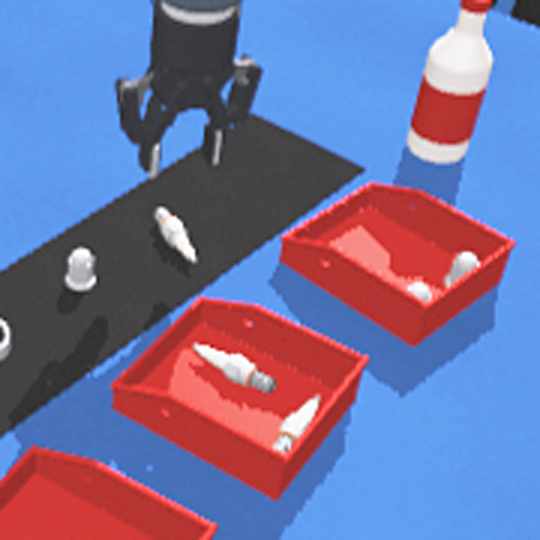

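The first plug lies on its side in the plugs bin (hex about (389,243) in the full image). The second is next.

```bash
python3 -m pendant '[[0,0,3,0],[0,0,6,0],[0,0,7.6,0],[0,0,8,0],[0,0,8,0],[0,0,8,0]]'
python3 -c "
from h import *
plan(.4737,.1073,.027,65)
print(onz('scene',389.3,243.3,.0134),binpt('plugs',0,0),binpt('plugs',-.018,-.03))"
```

```text
time_s: 7.38
eef_pos: [0.4718, 0.1071, 0.0367]
eef_rot: [0.0, 0.217, 0.976, 0.0]
wrist_force: [0.1, -0.1, 0.9]
opening: 0.653
grasp_force: 0.0
t 7.4 pos [0.4718 0.1071 0.0367] closeyaw 65.0 -> dxyz cm [-0.16  0.1   0.97] roll -0.0 q6 -1.16 open 0.65 gf 0.0
[6.35170792e-01 5.85569097e-04 1.34000000e-02] [ 0.6489 -0.0231] [ 0.63496978 -0.05519282]
```

```bash
python3 -m pendant '[[-0.1,0.1,0.7,0],[-0.1,0.1,0.9,0],[-0.1,0.1,0.9,0]]'; python3 -m pendant '[[0,0,0,0],[0,0,0,0],[0,0,0,0],[0,0,0,0],[0,0,0,0],[0,0,0,0],[0,0,0,0]]' 0; python3 -m pendant '[[0,0,-2,0],[0,0,-5,0],[0,0,-9,0],[0,0,-11,0],[0,0,-11,0]]'
python3 -c "
from h import *
plan(*binpt('plugs',-.018,-.031),.12,97.5)"
```

```text
time_s: 7.63
eef_pos: [0.4724, 0.1079, 0.0274]
eef_rot: [0.0, 0.217, 0.976, 0.0]
wrist_force: [0.6, 0.1, -0.3]
opening: 0.644
grasp_force: 0.0
time_s: 8.22
eef_pos: [0.4724, 0.108, 0.0278]
eef_rot: [0.0, 0.217, 0.976, 0.0]
wrist_force: [-0.9, -0.2, 5.6]
opening: 0.232
grasp_force: 58.5
time_s: 8.63
eef_pos: [0.4756, 0.108, 0.1424]
eef_rot: [0.005, 0.217, 0.976, 0.001]
wrist_force: [0.7, 0.3, -0.9]
opening: 0.235
grasp_force: 59.0
t 8.6 pos [0.4756 0.108  0.1424] closeyaw 65.0 -> dxyz cm [-21.38  -8.15   2.4 ] roll -32.5 q6 -1.15 open 0.23 gf 59.03717949986458
```

```bash
python3 -m pendant '[[-2.7,-1,0,-4],[-5.4,-2,0,-9],[-8.1,-3,0,-13],[-10.8,-4,0,-18],[-13.5,-5,0,-22],[-16.2,-6.2,0,-27],[-19,-7.2,0,-32.5],[-21.4,-8.15,0,-32.5],[-21.5,-8.15,1,-32.5],[-21.5,-8.15,2,-32.5],[-21.5,-8.15,2.2,-32.5],[-21.5,-8.15,2.2,-32.5]]'
python3 -m pendant '[[0,0,1.5,0],[0,0,3,0],[0,0,4,0],[0,0,4,0],[0,0,4,0]]'
python3 - <<'E'
from h import *
plan(*binpt('plugs',-.018,-.031),.028,97.5)
s=imaging.camera("scene")
cv2.imwrite("pics/g4.png",cv2.resize(s[150:300,310:460],None,fx=3,fy=3,interpolation=2)[:,:,::-1])
E
```

```text
time_s: 9.63
eef_pos: [0.6301, -0.0555, 0.1126]
eef_rot: [-0.002, -0.065, 0.998, 0.001]
wrist_force: [-0.8, 0.1, -0.5]
opening: 0.235
grasp_force: 59.0
time_s: 10.05
eef_pos: [0.6316, -0.0561, 0.0748]
eef_rot: [-0.001, -0.065, 0.998, 0.0]
wrist_force: [-0.1, -0.5, -0.6]
opening: 0.238
grasp_force: 59.0
t 10.1 pos [ 0.6316 -0.0561  0.0748] closeyaw 97.5 -> dxyz cm [-0.35 -0.06  4.68] roll 0.0 q6 -1.98 open 0.24 gf 59.03773561120033
```

View pics/g4.png

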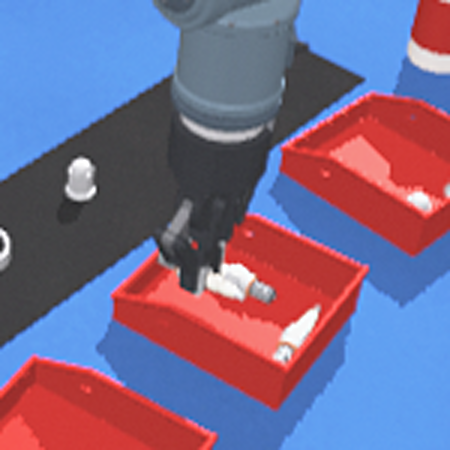

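The gripper is over the right half, clear of the placed plug. I'll keep lowering.

```bash
python3 -m pendant '[[-0.1,0,1.2,0],[-0.2,0,2.4,0],[-0.2,0,3.4,0],[-0.2,0,4.2,0],[-0.2,0,4.5,0],[-0.2,0,4.65,0],[-0.2,0,4.65,0],[-0.2,0,4.65,0],[-0.2,0,4.65,0]]'
```

```text
time_s: 10.85
eef_pos: [0.6336, -0.0564, 0.0287]
eef_rot: [-0.001, -0.065, 0.998, 0.0]
wrist_force: [-4.5, 1.0, 6.0]
opening: 0.235
grasp_force: 63.0
```

```bash
python3 -m pendant '[[0,0,0,0],[0,0,0,0],[0,0,0,0],[0,0,0,0]]' 0.40; python3 -m pendant '[[0,0,-1.5,0],[0,0,-4,0],[0,0,-7,0],[0,0,-10,0],[0,0,-11,0],[0,0,-11,0]]'
python3 -c "
from h import *
plan(.4465,-.0038,.12,90)"
```

```text
time_s: 11.18
eef_pos: [0.633, -0.0516, 0.0287]
eef_rot: [-0.002, -0.066, 0.998, 0.003]
wrist_force: [-6.7, 20.1, 11.9]
opening: 0.399
grasp_force: 9.7
time_s: 11.68
eef_pos: [0.6369, -0.0574, 0.1426]
eef_rot: [0.003, -0.065, 0.998, -0.001]
wrist_force: [0.6, 0.2, 0.0]
opening: 0.401
grasp_force: 0.0
t 11.7 pos [ 0.6369 -0.0574  0.1426] closeyaw 97.5 -> dxyz cm [18.19  7.79  2.12] roll 7.5 q6 -1.98 open 0.4 gf 0.0
```

```bash
python3 -m pendant '[[3,1.3,0,1.5],[6,2.6,0,3],[9,3.9,0,4.5],[12,5.2,0,6],[15,6.5,0.5,7.5],[18.2,7.8,1,7.5],[18.2,7.8,1.5,7.5],[18.2,7.8,1.8,7.5],[18.2,7.8,1.8,7.5]]' 0.65
python3 - <<'E'
from h import *
plan(.4465,-.0038,.031,90)
s=imaging.camera("scene"); t=imaging.camera("top")
a=cv2.resize(s[150:300,310:460],None,fx=3,fy=3,interpolation=2)
b=cv2.resize(t[90:215,300:440],None,fx=2.5,fy=3.6,interpolation=2)
cv2.imwrite("pics/g5.png",np.hstack([a,b])[:,:,::-1])
E
```

```text
time_s: 12.43
eef_pos: [0.4434, -0.003, 0.1195]
eef_rot: [-0.001, 0.0, 1.0, 0.0]
wrist_force: [-0.8, -0.1, 0.2]
opening: 0.65
grasp_force: 0.0
t 12.4 pos [ 0.4434 -0.003   0.1195] closeyaw 90.0 -> dxyz cm [-0.32 -0.09  8.85] roll -0.0 q6 -1.85 open 0.65 gf 0.0
```

View pics/g5.png

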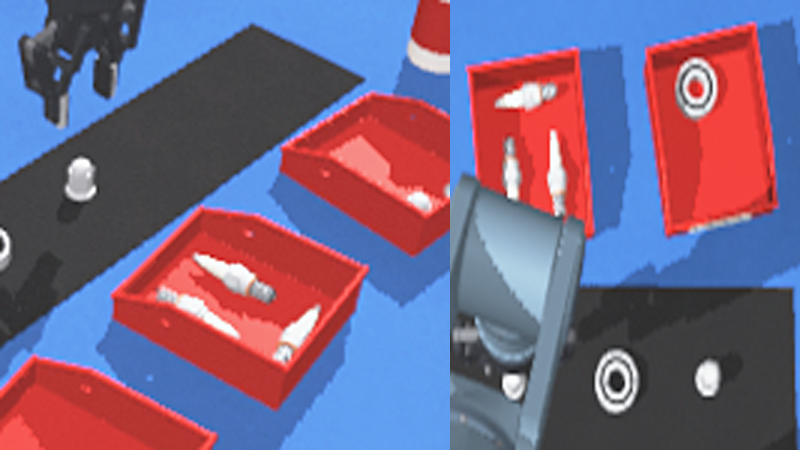

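Both plugs lie flat on the bin floor. Next is the middle nut.

```bash
python3 -m pendant '[[-0.1,-0.1,3,0],[-0.1,-0.1,6,0],[-0.1,-0.1,8,0],[-0.1,-0.1,8.5,0],[-0.1,-0.1,8.5,0],[-0.1,-0.1,8.5,0]]'; python3 -m pendant '[[0,0,0,0],[0,0,0,0],[0,0,0,0],[0,0,0,0],[0,0,0,0],[0,0,0,0],[0,0,0,0]]' 0; python3 -m pendant '[[0,0,-2,0],[0,0,-5,0],[0,0,-9,0],[0,0,-12,0],[0,0,-12,0]]'
python3 -c "
from h import *
plan(*binpt('nuts',-.03,-.025),.15,86)"
```

```text
time_s: 13.03
eef_pos: [0.4458, -0.0043, 0.0362]
eef_rot: [0.0, 0.0, 1.0, -0.0]
wrist_force: [-0.2, 0.8, 0.2]
opening: 0.652
grasp_force: 0.0
time_s: 13.62
eef_pos: [0.446, -0.0042, 0.0372]
eef_rot: [0.001, 0.0, 1.0, -0.0]
wrist_force: [-1.3, 0.6, 6.8]
opening: 0.23
grasp_force: 58.4
time_s: 14.03
eef_pos: [0.4491, -0.005, 0.1627]
eef_rot: [0.006, 0.0, 1.0, -0.002]
wrist_force: [0.9, -0.3, -0.0]
opening: 0.232
grasp_force: 59.0
t 14.0 pos [ 0.4491 -0.005   0.1627] closeyaw 90.0 -> dxyz cm [-16.64  20.87   1.4 ] roll 4.0 q6 -1.85 open 0.23 gf 59.03551649884321
```

```bash
python3 -m pendant '[[-2,2.5,0,0],[-4,5,0,1],[-6,7.5,0,2],[-8,10,0,3],[-10,12.5,0,4],[-12,15,0,4],[-14,17.5,0,4],[-16.6,20.7,0,4],[-16.8,20.7,1.5,4],[-16.8,20.7,3,4],[-16.8,20.7,5,4],[-16.8,20.7,6,4]]'
python3 -m pendant '[[0,0,1.5,0],[0,0,3,0],[0,0,3,0],[0,0,3,0]]'
python3 -c "
from h import *
plan(*binpt('nuts',-.03,-.025),.039,86)"
```

```text
time_s: 15.03
eef_pos: [0.6115, 0.203, 0.0931]
eef_rot: [-0.001, 0.035, 0.999, -0.0]
wrist_force: [0.2, -0.6, -0.3]
opening: 0.233
grasp_force: 59.1
time_s: 15.37
eef_pos: [0.6121, 0.2027, 0.0648]
eef_rot: [-0.001, 0.035, 0.999, -0.0]
wrist_force: [-0.3, 0.0, -0.2]
opening: 0.226
grasp_force: 59.1
t 15.4 pos [0.6121 0.2027 0.0648] closeyaw 86.0 -> dxyz cm [-0.37  0.12  2.58] roll -0.0 q6 -1.36 open 0.23 gf 59.069719541002996
```

```bash
python3 -m pendant '[[-0.2,0.1,1.2,0],[-0.2,0.1,2.2,0],[-0.2,0.1,2.6,0],[-0.2,0.1,2.6,0],[-0.2,0.1,2.6,0]]'; python3 -m pendant '[[0,0,0,0],[0,0,0,0],[0,0,0,0],[0,0,0,0]]' 0.40; python3 -m pendant '[[0,0,-2,0],[0,0,-5,0],[0,0,-9,0],[0,0,-12,0],[0,0,-12,0]]'
python3 -c "
from h import *
plan(.4508,-.2488,.16,90)"
```

```text
time_s: 15.78
eef_pos: [0.6146, 0.2038, 0.0392]
eef_rot: [-0.0, 0.035, 0.999, -0.0]
wrist_force: [0.1, 1.2, 0.8]
opening: 0.232
grasp_force: 59.1
time_s: 16.12
eef_pos: [0.6153, 0.2039, 0.0402]
eef_rot: [0.0, 0.035, 0.999, 0.0]
wrist_force: [0.3, 0.3, 0.2]
opening: 0.402
grasp_force: 0.0
time_s: 16.53
eef_pos: [0.6195, 0.2046, 0.1684]
eef_rot: [0.007, 0.035, 0.999, 0.001]
wrist_force: [1.7, 0.7, 0.7]
opening: 0.4
grasp_force: 0.0
t 16.5 pos [0.6195 0.2046 0.1684] closeyaw 86.0 -> dxyz cm [ 13.66 -46.41   0.54] roll -4.0 q6 -1.36 open 0.4 gf 0.0
```

```bash
python3 -m pendant '[[1.1,-3.8,0,0],[2.2,-7.7,0,-1],[3.4,-11.5,0,-2],[4.5,-15.4,0,-3],[5.7,-19.3,0,-4],[6.8,-23.2,0,-4],[8,-27,0,-4],[9.1,-31,0,-4],[10.3,-35,0,-4],[11.5,-39,0,-4],[12.6,-42.8,0,-4],[13.7,-46.4,0,-4]]' 0.65
python3 -m pendant '[[0,0,2,0],[0,0,4,0],[0,0,4.5,0],[0,0,4.5,0]]'
python3 - <<'E'
from h import *
plan(.4508,-.2488,.036,90)
s=imaging.camera("scene")
a=cv2.resize(s[150:300,380:500],None,fx=3,fy=3,interpolation=2);b=cv2.resize(s[150:300,220:340],None,fx=3,fy=3,interpolation=2)
cv2.imwrite("pics/g6.png",np.hstack([a,b])[:,:,::-1])
E
```

```text
time_s: 17.53
eef_pos: [0.4447, -0.2515, 0.1601]
eef_rot: [0.0, 0.0, 1.0, -0.0]
wrist_force: [0.8, 0.1, -0.0]
opening: 0.648
grasp_force: 0.0
time_s: 17.87
eef_pos: [0.4445, -0.2485, 0.1131]
eef_rot: [-0.001, 0.0, 1.0, 0.001]
wrist_force: [-0.2, 0.0, -0.0]
opening: 0.65
grasp_force: 0.0
t 17.9 pos [ 0.4445 -0.2485  0.1131] closeyaw 89.9 -> dxyz cm [-0.65 -0.05  7.71] roll -0.1 q6 -2.31 open 0.65 gf 0.0
```

View pics/g6.png

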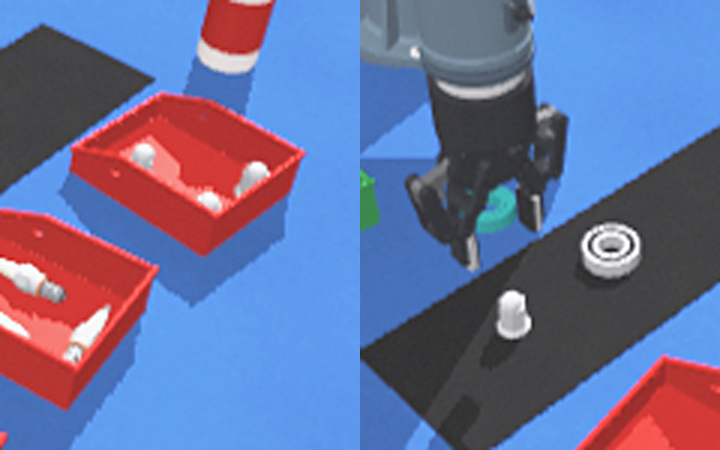

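The first nut stands in the nuts bin (crop (143,155)). The gripper is above the right nut.

```bash
python3 -m pendant '[[-0.3,0,3,0],[-0.4,0,6,0],[-0.4,0,7.4,0],[-0.4,0,7.6,0],[-0.4,0,7.6,0],[-0.4,0,7.6,0]]'; python3 -m pendant '[[0,0,0,0],[0,0,0,0],[0,0,0,0],[0,0,0,0],[0,0,0,0],[0,0,0,0],[0,0,0,0]]' 0; python3 -m pendant '[[0,0,-2,0],[0,0,-5,0],[0,0,-9,0],[0,0,-12,0],[0,0,-12,0]]'
python3 -c "
from h import *
plan(*binpt('nuts',-.03,.027),.16,86)"
```

```text
time_s: 18.42
eef_pos: [0.4509, -0.2499, 0.0403]
eef_rot: [0.001, -0.0, 1.0, -0.001]
wrist_force: [0.9, 0.1, -0.3]
opening: 0.65
grasp_force: 0.0
time_s: 19.0
eef_pos: [0.4506, -0.2501, 0.0404]
eef_rot: [0.001, 0.0, 1.0, -0.001]
wrist_force: [-2.0, 1.6, 8.2]
opening: 0.24
grasp_force: 58.4
time_s: 19.42
eef_pos: [0.453, -0.2523, 0.1661]
eef_rot: [0.005, 0.0, 1.0, -0.004]
wrist_force: [0.3, -1.2, -1.0]
opening: 0.239
grasp_force: 59.1
t 19.4 pos [ 0.453  -0.2523  0.1661] closeyaw 90.0 -> dxyz cm [-16.61  50.79   0.34] roll 4.0 q6 -2.31 open 0.24 gf 59.05482821166515
```

```bash
python3 -m pendant '[[-1.2,3.7,0,0],[-2.4,7.4,0,1],[-3.6,11,0,2],[-4.8,14.7,0,3],[-6,18.4,0,4],[-7.2,22,0,4],[-8.4,25.7,0,4],[-9.6,29.4,0,4],[-10.8,33,0,4],[-12,36.7,0,4],[-13.2,40.4,0,4],[-14.4,44,0,4]]'
python3 -m pendant '[[-1.2,3.5,0,0],[-2.1,6.5,0,0],[-2.1,6.6,2,0],[-2.1,6.6,5,0],[-2.1,6.6,8,0],[-2.1,6.6,8.5,0],[-2.1,6.6,8.5,0],[-2.1,6.6,8.5,0]]'
python3 -c "
from h import *
plan(*binpt('nuts',-.03,.027),.042,86)"
```

```text
time_s: 20.42
eef_pos: [0.594, 0.1926, 0.1586]
eef_rot: [0.0, 0.035, 0.999, -0.0]
wrist_force: [0.6, -0.3, -0.6]
opening: 0.237
grasp_force: 59.1
time_s: 21.08
eef_pos: [0.6199, 0.2548, 0.0744]
eef_rot: [0.0, 0.035, 0.999, 0.0]
wrist_force: [0.5, 0.4, -0.3]
opening: 0.236
grasp_force: 59.1
t 21.1 pos [0.6199 0.2548 0.0744] closeyaw 86.0 -> dxyz cm [0.06 0.07 3.24] roll -0.0 q6 -1.29 open 0.24 gf 59.128117337822914
```

```bash
python3 -m pendant '[[0,0,1.2,0],[0,0,2.4,0],[0,0,3.1,0],[0,0,3.2,0],[0,0,3.2,0],[0,0,3.2,0]]'; python3 -m pendant '[[0,0,0,0],[0,0,0,0],[0,0,0,0],[0,0,0,0]]' 0.38; python3 -m pendant '[[0,0,-2,0],[0,0,-5,0],[0,0,-9,0],[0,0,-12,0],[0,0,-12,0]]'
python3 -c "
from h import *
plan(.4485,-.134,.16,90)"
```

```text
time_s: 21.58
eef_pos: [0.6195, 0.2549, 0.0417]
eef_rot: [-0.0, 0.035, 0.999, -0.0]
wrist_force: [0.8, 0.8, -1.5]
opening: 0.236
grasp_force: 59.1
time_s: 21.92
eef_pos: [0.6197, 0.255, 0.042]
eef_rot: [0.0, 0.035, 0.999, 0.0]
wrist_force: [-0.0, 0.1, 0.0]
opening: 0.38
grasp_force: 0.0
time_s: 22.33
eef_pos: [0.6239, 0.256, 0.1706]
eef_rot: [0.007, 0.035, 0.999, 0.002]
wrist_force: [1.3, 0.9, 1.0]
opening: 0.381
grasp_force: 0.0
t 22.3 pos [0.6239 0.256  0.1706] closeyaw 86.0 -> dxyz cm [ 14.78 -40.14   0.72] roll -4.0 q6 -1.29 open 0.38 gf 0.0
```

```bash
python3 -m pendant '[[1.4,-3.8,0,0],[2.8,-7.6,0,-1],[4.2,-11.4,0,-2],[5.6,-15.2,0,-3],[7,-19,0,-4],[8.4,-22.8,0,-4],[9.8,-26.6,0,-4],[11.2,-30.4,0,-4],[12.6,-34.2,0,-4],[14,-38,0,-4],[14.5,-40.1,0,-4],[14.5,-40.1,0.7,-4]]' 0.9
python3 -m pendant '[[0,0,3,0],[0,0,6,0],[0,0,9,0],[0,0,10,0],[0,0,10,0],[0,0,10,0]]'
python3 - <<'E'
from h import *
plan(.4487,-.134,.022,90)
s=imaging.camera("scene")
a=cv2.resize(s[150:300,380:500],None,fx=3,fy=3,interpolation=2);b=cv2.resize(s[150:300,250:370],None,fx=3,fy=3,interpolation=2)
cv2.imwrite("pics/g7.png",np.hstack([a,b])[:,:,::-1])
E
```

```text
time_s: 23.33
eef_pos: [0.4466, -0.1392, 0.1562]
eef_rot: [0.001, 0.002, 1.0, -0.002]
wrist_force: [0.8, 0.1, -0.2]
opening: 0.9
grasp_force: 0.0
time_s: 23.83
eef_pos: [0.4468, -0.1345, 0.0549]
eef_rot: [-0.0, 0.0, 1.0, 0.0]
wrist_force: [-0.5, 0.1, 0.7]
opening: 0.904
grasp_force: 0.0
t 23.8 pos [ 0.4468 -0.1345  0.0549] closeyaw 90.0 -> dxyz cm [-0.19  0.05  3.29] roll -0.0 q6 -2.12 open 0.9 gf 0.0
```

View pics/g7.png

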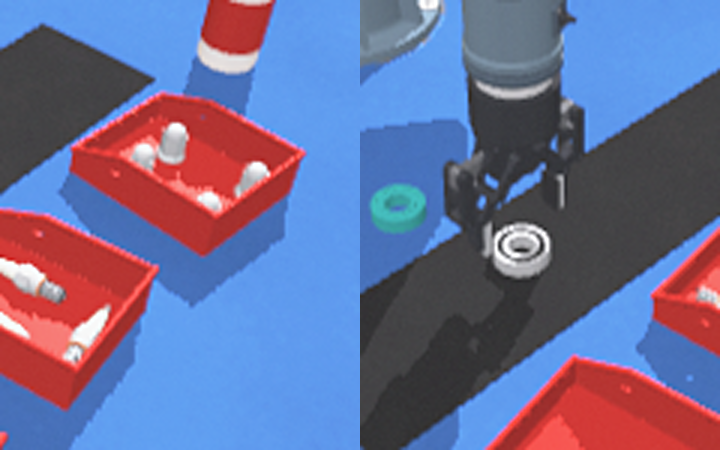

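Both nuts are in. The fingers straddle the bearing, so I'll descend and grip.

```bash
python3 -m pendant '[[-0.1,0,1.5,0],[-0.1,0,2.5,0],[-0.1,0,3,0],[-0.1,0,3.2,0],[-0.1,0,3.2,0]]'; python3 -m pendant '[[0,0,0,0],[0,0,0,0],[0,0,0,0],[0,0,0,0],[0,0,0,0],[0,0,0,0]]' 0; python3 -m pendant '[[0,0,-0.5,0],[0,0,-1.5,0],[0,0,-2,0],[0,0,-2,0]]'
python3 - <<'E'
from h import *
plan(.4487,-.134,.022,90)
s=imaging.camera("scene")
cv2.imwrite("pics/g8.png",cv2.resize(s[180:270,250:350],None,fx=5,fy=5,interpolation=2)[:,:,::-1])
E
```

```text
time_s: 24.3
eef_pos: [0.4477, -0.1349, 0.0228]
eef_rot: [-0.0, 0.0, 1.0, 0.0]
wrist_force: [0.1, -0.4, 0.5]
opening: 0.9
grasp_force: 0.0
time_s: 24.8
eef_pos: [0.4482, -0.1351, 0.0238]
eef_rot: [0.0, 0.0, 1.0, -0.0]
wrist_force: [-2.3, 2.2, 7.5]
opening: 0.582
grasp_force: 61.0
time_s: 25.13
eef_pos: [0.4488, -0.1356, 0.0444]
eef_rot: [0.001, 0.0, 1.0, -0.001]
wrist_force: [-0.7, 0.0, -2.0]
opening: 0.581
grasp_force: 62.3
t 25.1 pos [ 0.4488 -0.1356  0.0444] closeyaw 90.0 -> dxyz cm [0.01 0.16 2.24] roll -0.0 q6 -2.12 open 0.58 gf 62.32277870178223
```

View pics/g8.png

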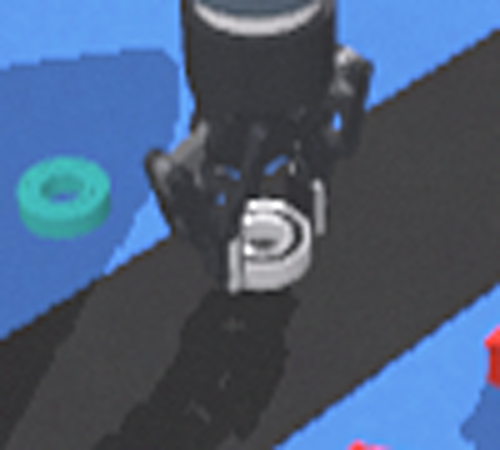

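The bearing is gripped level. I'll lift it and carry it over.

```bash
python3 -m pendant '[[0,0,-2,0],[0,0,-5,0],[0,0,-8,0],[0,0,-8,0]]'
python3 -c "
from h import *
plan(*binpt('bear',-.038,.0),.12,99)"
```

```text
time_s: 25.52
eef_pos: [0.4508, -0.1367, 0.1279]
eef_rot: [0.004, 0.0, 1.0, -0.002]
wrist_force: [1.7, -0.5, -0.2]
opening: 0.582
grasp_force: 62.7
t 25.5 pos [ 0.4508 -0.1367  0.1279] closeyaw 90.0 -> dxyz cm [-18.26 -12.35   0.99] roll -9.0 q6 -2.12 open 0.58 gf 62.69610285758972
```

```bash
python3 -m pendant '[[-2.5,-1.7,0,-1],[-5,-3.4,0,-3],[-7.5,-5.1,0,-5],[-10,-6.8,0,-7],[-12.5,-8.5,0,-9],[-15.5,-10.5,0,-9],[-18.2,-12.3,0,-9],[-18.3,-12.3,1,-9],[-18.3,-12.3,3,-9],[-18.3,-12.3,4,-9],[-18.3,-12.3,4,-9],[-18.3,-12.3,4,-9]]'
python3 - <<'E'
from h import *
plan(*binpt('bear',-.038,.0),.025,99)
s=imaging.camera("scene")
cv2.imwrite("pics/g9.png",cv2.resize(s[200:370,270:410],None,fx=3.4,fy=3.4,interpolation=2)[:,:,::-1])
E
```

```text
time_s: 26.52
eef_pos: [0.6293, -0.2571, 0.0811]
eef_rot: [-0.001, -0.078, 0.997, 0.001]
wrist_force: [-0.6, 0.5, -1.4]
opening: 0.585
grasp_force: 62.7
t 26.5 pos [ 0.6293 -0.2571  0.0811] closeyaw 99.0 -> dxyz cm [-0.38 -0.4   5.61] roll -0.0 q6 -2.29 open 0.58 gf 62.74033784866333
```

View pics/g9.png

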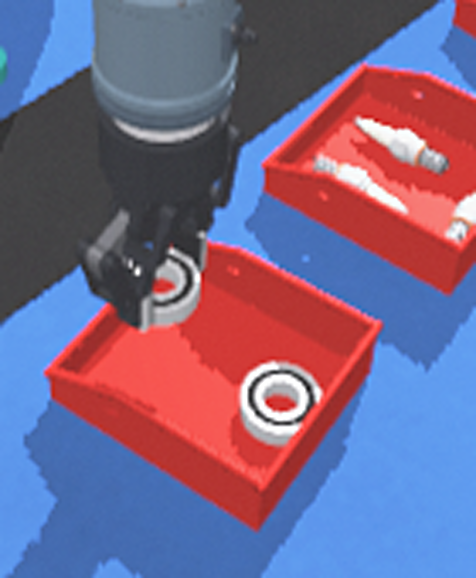

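The bearing is level over the front-centre of the bearings bin. I'll lower it and release.

```bash
python3 -m pendant '[[-0.2,-0.3,1.2,0],[-0.2,-0.3,2.4,0],[-0.2,-0.3,3.6,0],[-0.2,-0.3,4.8,0],[-0.2,-0.3,5.4,0],[-0.2,-0.3,5.6,0],[-0.2,-0.3,5.65,0],[-0.2,-0.3,5.65,0],[-0.2,-0.3,5.65,0]]'; python3 -m pendant '[[0,0,0,0],[0,0,0,0],[0,0,0,0],[0,0,0,0]]' 0.75; python3 -m pendant '[[0,0,-1,0],[0,0,-3,0],[0,0,-6,0],[0,0,-10,0],[0,0,-14,0],[0,0,-16,0],[2,0,-16,0],[5,0,-16,0],[8,0,-16,0],[12,0,-16,0],[12,0,-16,0],[12,0,-16,0]]'
python3 - <<'E'
from h import *
plan(*binpt('bear',-.038,.0),.025,99)
s=imaging.camera("scene")
cv2.imwrite("pics/g10.png",cv2.resize(s[170:370,270:500],None,fx=3,fy=3,interpolation=2)[:,:,::-1])
E
```

```text
time_s: 27.32
eef_pos: [0.6336, -0.261, 0.0269]
eef_rot: [0.0, -0.078, 0.997, -0.0]
wrist_force: [1.0, -1.0, -1.1]
opening: 0.58
grasp_force: 62.7
time_s: 27.65
eef_pos: [0.6334, -0.2609, 0.0268]
eef_rot: [0.0, -0.078, 0.997, -0.0]
wrist_force: [0.7, -1.0, 0.6]
opening: 0.747
grasp_force: 0.0
time_s: 28.65
eef_pos: [0.5129, -0.2795, 0.1869]
eef_rot: [-0.0, -0.077, 0.997, -0.0]
wrist_force: [1.0, -0.4, 1.1]
opening: 0.75
grasp_force: 0.0
t 28.6 pos [ 0.5129 -0.2795  0.1869] closeyaw 98.9 -> dxyz cm [-12.21   0.04  16.19] roll -0.1 q6 -2.43 open 0.75 gf 0.0
```

View pics/g10.png

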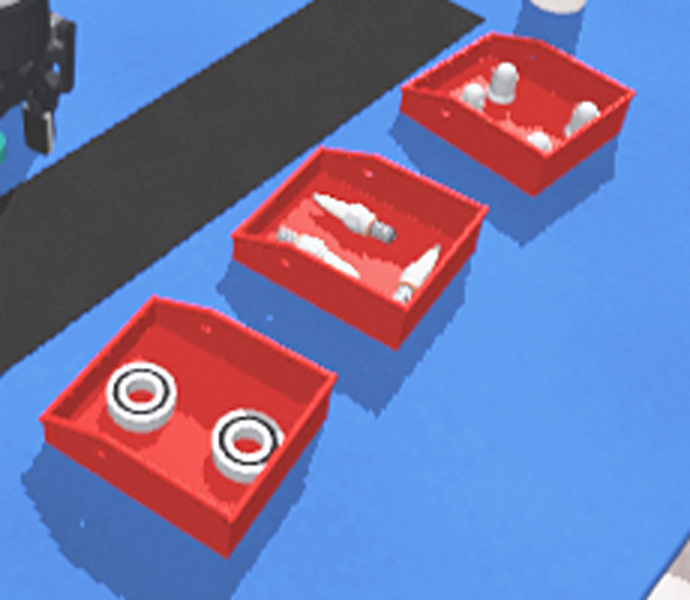

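All five parts rest in their own bins: bearing flat at crop (142,395), plugs at (355,215) and (315,250), nuts at (473,95) and (505,83).

```bash
python3 -c "
from bench import workorder; print(workorder.hand_in())"
```

```text
the job is handed in; nothing more can be done
None
```

I put all five parts in their matching red bins and handed the job in at about 29 s; the final picture shows both plugs on their sides, both nuts standing and the bearing flat, but the hand-in returned no verdict.

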